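# Snap the last leg onto the low paint stand

## Robot

A 6-joint arm with a two-finger parallel gripper is mounted at the origin on the work surface. World frame = base frame: x ahead of the robot, y to its left, z up, the work surface at z = 0. Lengths are in m, angles in degrees, forces in N, time in s.
With the tool pointing down it reaches from about 0.4 to 0.925 m from the base axis. Payload 12.5 kg.
Tool frame: the origin (TCP) lies between the finger pads; the fingertips stand 17 mm ahead of it and the grasp point (between the pads) lies 2 mm behind it; z points along the fingers, y is the line along which they close (so a half turn about z gives the same grasp; the last joint's range is limited). The gripper opens to 95 mm and grips with 3 to 60 N. Pads are 20 mm wide; open, the fingers measure 119 mm over their backs; the gripper's body (75 mm by 180 mm) begins 59 mm behind the grasp point.
Start: joints at [58.866, 28.126, 89.318, -0, 62.55, -6.05], TCP at [0.265, 0.566, 0.232] pointing down, gripper open.
Joint ranges: [-177.58, 177.58], [-47.91, 125.51], [2.72, 160], [-65.01, 245.01], [3.68, 167.84], [-153.87, 153.87]. Speed limits (degrees/s): [127.2, 127.2, 159.86, 180, 180, 180].

## Interface

Orientations are given as [roll, pitch, yaw] about the fixed x, y, z axes, in that order (R = Rz(yaw) Ry(pitch) Rx(roll)).
In Python, from bench import monitor, vision, r, spotter gives the robot as it stands.
- The arm moves only by the tool jog_arm, never from a script. Its argument "rows" is a list of rows, each an object with "jaw": the closure in counts, from 0 (fully open) to 255 (shut); "xyz": the shift along the tool's x, y, z in units of 0.15 m (1.0 is 0.15 m), a list of three; "dr": the turn, a rotation vector about the tool's x, y, z in units of 45 degrees (1.0 is 45 degrees), a list of three. A call has 1 to 20 rows; each row shifts and turns the commanded pose from where the row before left it, along the tool's axes as they then stand; what a row does not reach is not made up. A row lasts 1/12 s, in which the tool goes at most 41.7 mm and 7.16 degrees, less where a joint would pass 70% of its speed; a pose out of reach is approached as far as the arm can. A call with a number of a shift or a turn outside -1 to 1 is refused whole. A call with a gripper value outside its range is refused whole. The fingers move at their own pace and stop on an object; "grip_force" is the grip in N (left out, the last holds). Time passes only in rows, so rows that do not move let the fingers close. It gives the time, the measured TCP pose, the force, the opening and the grip force at its end, in the units of the state.
- monitor.state(): the state, without advancing time (a new reading comes with each control period).
- vision.read_camera(name): name is "side" or "top"; returns the picture (420x560x3 uint8, blue, green, red); there is no depth.
- vision.camera_info(name): a dict with "intrinsics" (3x3 intrinsics, pixels), "extrinsics" (4x4, takes a point from camera to world coordinates). Camera axes: x right, y down, z forward; pixel columns grow to the right and rows downward; lengths in m; the calibration is good to about 2 mm. A picture is of the moment at which its call begins. camera_info takes no time and is no camera call.
- r.sign_off(): hands the job in; it is judged then, once.
Trained networks look in the newest picture that a camera, given by its name, has taken for a name from the list of things; names that differ only in an ending like _2 or _b are one class to them, and where a whole thing is asked for, a point or a joint stands for the part that bears it (a point fixed in the world has none). Each returns a list of dicts, best first, with "p" (0 to 1); they miss things now and then, are a little off and sometimes report something else, mostly with a low value. They report only what shows in the picture. A call takes as long as a camera call.
- spotter.boxes_of(thing, camera): "pixel" ([column, row] in pixels, amid what is visible of it).
- spotter.outline_of(thing, camera): "pixels" (420x560 bool, what is visible of it) and "pixel" ([column, row] in pixels, amid what is visible of it).
- spotter.place_of(thing, camera): "pixel" ([column, row] in pixels: a listed point, or the origin of a listed thing).
The state is a dict: "clock": time; "joint_pos": joint angles; "joint_vel": joint speeds; "joint_efforts": joint torques, N m; "tool_pos": TCP position; "tcp_rot": TCP orientation; "wrist_force": force on the tool from outside, world axes, zero at the start; "ft_torque": the same for the moment, N m; "opening": finger opening in m; "gripper_force": force on a finger pad.
Only numpy, scipy, OpenCV 4.12 (cv2) and the standard library are available. Lean on these libraries where they do the work, as an engineer would, in place of code of your own. Each camera call takes 0.05 s, during which the arm holds its last target. There are 200 camera calls.

## Task

The low three-legged paint stand lies upside down with two legs fitted. Take the missing leg (the tube as long as the fitted two, with a rubber foot and a latch hole), slide it along the splayed bare stub fully home onto the socket and turn it until the stub's spring latch snaps out through the hole, then let go. Leave the other tube, the spray can and the jar standing where they are.

Things in the scene. Friction and masses are not known exactly. Their poses are not given: they have to be found in the camera images.
- leg_mid (a point): Centre of the loose leg: aluminium tube, 32 mm outside, 180 mm long, 160 g, standing free on its open mouth, black rubber foot plug (flush, top 16 mm) up. The point is on the axis 90 mm from the mouth; z runs from mouth to foot, x points to the side with the latch hole. Bore 26 mm wide, 70 mm deep. Plain and round outside: grip near the top, 135 to 160 mm from the mouth.
- leg_hole (a point): Centre of the latch hole in the wall of the leg, 16 mm out from the axis along x. The hole is 12.4 mm wide and reaches from 18.5 to 32 mm from the mouth. Same axes as the leg's centre.
- socket_seat (a point): Centre of the flat top of the empty leg socket (collar 39 mm wide, about 32 mm above the table), on which the leg's mouth rests when fully home. z is the axis of the stub, leaning 12 degrees out from the middle of the board; y points outward from that middle.
- stub_top (a point): Centre of the stub's top end, 56 mm along z from the socket's face; same axes. The stub is a steel spigot 24 mm in diameter, its top 10 mm tapering to 14 mm. It sits turned in its socket by a different amount each time, so its latch faces anywhere within 0.6 rad to either side of y: this angle is not given. It is too stiff to turn by hand.
- latch (a joint): Spring latch in the stub's side, 9 mm wide, 20 to 32 mm above the socket's face, bevelled on top: a leg slid on presses it in (up to 10 N along the leg). Value, m: 0 fully out (4.5 mm proud), 0.0025 to 0.004 under the leg's plain bore, at most 0.0055. The leg, fully home, can be turned on it; it snaps out when the hole comes over it within 6 degrees, then locks the leg.
- stand: The stand upside down, heavy, fixed on its rubber mat: round board 260 mm wide, 18 mm thick; origin at the middle of its underside on the table, z up. The empty socket is 85 mm from the middle along y. Two fitted legs like the loose one stand 85 mm from the middle, 120 degrees to either side, leaning outward 12 degrees, tops 210 mm above the table.
- pole: Another aluminium tube standing on end near the leg, not to be used: 32 mm wide, 132 mm tall, a black collar below, a black threaded end on top, no hole. Origin at the middle of its underside, z up.
- spray_can: Spray paint can standing upright, 55 mm wide, 147 mm tall. Origin at the middle of its underside, z up.
- jar: Small glass paint jar with a metal lid, 72 mm wide, 84 mm tall. Origin at the middle of its underside, z up.

How it is judged (in metres and radians):
At the end, for the whole second after the job is handed in: The leg sits on the stub with its mouth within 3 mm of the socket's face, in line with the stub within 5 degrees, and the latch has come out through the leg's hole to within 1.5 mm of fully out (z of leg_mid in the frame of socket_seat between 0.086 and 0.093 m and x of leg_mid in the frame of socket_seat between -0.008 and 0.008 m and y of leg_mid in the frame of socket_seat between -0.008 and 0.008 m and angle between the z axis of leg_mid and the z axis of socket_seat, either way round below 0.09 rad and value of joint latch below 0.0015 m); the robot touches nothing.
It fails at once if the other tube, the spray can or the jar is tipped over or pushed more than 40 mm away (angle between any of pole, spray_can, jar's own z axis and vertical above 0.5 rad or distance of any of pole, spray_can, jar from where it was at the start of the episode above 0.04 m).
It also fails if it takes over 54 s, if anything falls off the work surface, if the arm or the gripper's body presses on something with over 40 N, if the wrist force passes 120 N, or if a joint passes its speed limit or range.

## Working session

There is one attempt and no reset: what is moved stays moved. The work goes in short steps, Python scripts to look and compute and a tool call to move; the robot and the scene stay as the last step left them, time stands still between calls to the robot, and variables do not carry over. Pictures are saved under pics/ and viewed, at most 10 in all, crops included, and the job is handed in when it is done.

Besides the shell and the picture viewer there is one more tool, called after ">>>" as a command line: name --argument value ..., lists and objects as JSON in quotes. jog_arm: Moves the arm, as the interface text tells. Its arguments: {"type":"object","properties":{"rows":{"type":"array"},"grip_force":{"type":"number"}},"required":["rows"]}

```bash
mkdir -p pics; ls; cat > h.py <<'E'
import numpy as np, cv2
from bench import monitor, vision, r, spotter
def cam(n):
    i=vision.camera_info(n); return np.array(i["intrinsics"]),np.array(i["extrinsics"])
def ray(n,px):
    K,T=cam(n); d=T[:3,:3]@np.linalg.solve(K,[px[0],px[1],1.]); return T[:3,3],d/np.linalg.norm(d)
def onz(n,px,z):
    o,d=ray(n,px); return o+d*(z-o[2])/d[2]
def tri(px1,px2,a="side",b="top"):
    o1,d1=ray(a,px1);o2,d2=ray(b,px2)
    s=np.linalg.lstsq(np.c_[d1,-d2],o2-o1,rcond=None)[0]
    p,q=o1+s[0]*d1,o2+s[1]*d2
    return (p+q)/2,np.linalg.norm(p-q)
def proj(n,p):
    K,T=cam(n); c=T[:3,:3].T@(np.array(p)-T[:3,3]); u=K@c; return u[:2]/u[2]
E
python3 - <<'E'
from h import *
for n in("side","top"):
    im=vision.read_camera(n); cv2.imwrite(f"pics/{n}0.png",im)
    K,T=cam(n);print(n,K[0,0],T.round(3).tolist())
for t in["leg_mid","leg_hole","socket_seat","stub_top","stand","pole","spray_can","jar"]:
    P={}
    for n in("side","top"):
        L=spotter.place_of(t,n); print(t,n,[(np.round(q["pixel"],1).tolist(),round(q["p"],2)) for q in L[:3]])
        if L:P[n]=L[0]["pixel"]
    if len(P)==2:
        p,e=tri(P["side"],P["top"]);print("   ",p.round(4),round(e,4))
print(monitor.state())
E
```

```text
pics
side 432.0601992039814 [[0.795, -0.362, 0.487, 0.167], [-0.607, -0.454, 0.652, -0.438], [-0.015, -0.814, -0.581, 0.554], [0.0, 0.0, 0.0, 1.0]]
top 516.7806512433019 [[-0.011, -0.992, 0.124, 0.428], [-1.0, 0.007, -0.03, 0.085], [0.029, -0.124, -0.992, 1.023], [0.0, 0.0, 0.0, 1.0]]
leg_mid side [([250.9, 168.2], 0.58)]
leg_mid top []
leg_hole side [([251.1, 194.0], 0.81)]
leg_hole top []
socket_seat side [([253.6, 167.1], 0.66), ([369.5, 285.6], 0.61), ([226.7, 252.3], 0.51)]
socket_seat top []
stub_top side [([363.6, 258.8], 0.84)]
stub_top top [([365.1, 184.8], 0.85), ([407.3, 183.0], 0.46)]
    [ 0.592  -0.1016  0.0853] 0.0003
stand side [([409.0, 328.9], 0.65)]
stand top []
pole side [([226.0, 254.2], 0.68), ([412.6, 328.5], 0.45)]
pole top [([234.6, 251.7], 0.79), ([183.0, 189.8], 0.2)]
    [ 0.475   0.1447 -0.01  ] 0.0007
spray_can side [([183.5, 213.9], 0.66)]
spray_can top [([150.4, 257.1], 0.98)]
    [4.664e-01 3.082e-01 2.000e-04] 0.0013
jar side [([217.4, 189.2], 0.86), ([180.9, 212.2], 0.62), ([368.0, 286.5], 0.3)]
jar top [([130.1, 196.6], 0.94)]
    [ 0.5839  0.3533 -0.0038] 0.0057
{'clock': 0.9, 'joint_pos': array([ 5.88667255e+01,  2.81254323e+01,  8.93169344e+01,  1.03368486e-03,
        6.25497782e+01, -6.05006653e+00]), 'joint_vel': array([0.1030926 , 0.09630215, 0.05093703, 0.00936127, 0.0784181 ,
       0.06914379]), 'joint_efforts': array([-1.85832490e-03, -6.12467480e+01, -2.58430427e+01,  6.92723156e-02,
        4.45869332e-02,  3.63310414e-05]), 'tool_pos': array([0.26494535, 0.56609531, 0.23168127]), 'tcp_rot': array([ 1.79992092e+02, -8.43536035e-05,  1.54916316e+02]), 'wrist_force': array([ 1.0671194 , -0.08855992,  0.02843041]), 'ft_torque': array([ 0.01549457,  0.06515152, -0.02898112]), 'gripper_force': 0.0, 'opening': 0.09524097550564088}
```

View pics/side0.png

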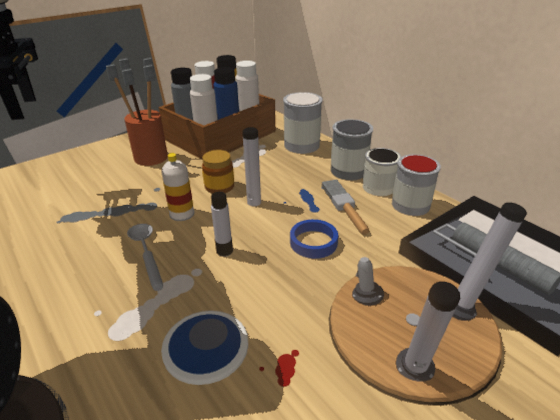

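View pics/top0.png

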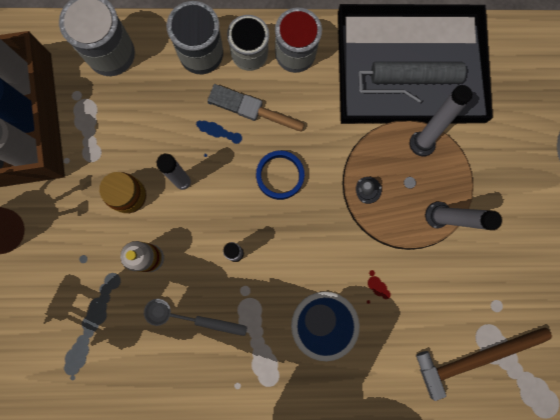

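The side view shows the leg at (252,168) with its hole at (251,194) facing the camera, and the bare stub at (365,270). In the top view the leg's foot is at (166,161), the stub at (367,186), and the board centre at (409,183).

```bash
python3 - <<'E'
from h import *
a=onz("side",(250.9,168.2),.09); h=onz("side",(251.1,194.0),.02525)
print("leg",a,"hole",h,"d",(h-a)[:2])
for n in("side","top"):
    for t in("leg_mid","stub_top"):
        for q in spotter.outline_of(t,n)[:2]:
            m=q["pixels"];ys,xs=np.where(m);print(t,n,round(q["p"],2),xs.min(),xs.max(),ys.min(),ys.max(),m.sum())
            if t=="leg_mid":
                print("  edges",[(y,xs[ys==y].min(),xs[ys==y].max()) for y in range(ys.min(),ys.max()+1,8)])
print("foot top tri",tri((250.5,132.5),(166,161)))
print("board centre",onz("top",(409,183),.02),onz("side",(412.5,320),.02))
for p in [(.592,-.1016,.0853)]: print(proj("side",p),proj("top",p))
s=cv2.imread("pics/side0.png")
A=cv2.resize(s[245:310,330:410],None,fx=6,fy=6,interpolation=cv2.INTER_CUBIC)
B=cv2.resize(s[180:212,225:277],None,fx=6,fy=6,interpolation=cv2.INTER_CUBIC)
A=cv2.convertScaleAbs(A,alpha=1.5);c=np.zeros((390,800,3),np.uint8);c[:390,:480]=A;c[:192,485:797]=B;
t=cv2.imread("pics/top0.png")[165:205,345:390];c[196:390,485:703]=cv2.resize(t,(218,194),interpolation=cv2.INTER_CUBIC)
cv2.imwrite("pics/c1.png",c)
E
```

```text
leg [0.61236493 0.24897467 0.09      ] hole [0.60862922 0.24840306 0.02525   ] d [-0.00373571 -0.00057161]
leg_mid side 0.56 243 260 128 205 1121
  edges [(128, np.int64(248), np.int64(253)), (136, np.int64(243), np.int64(257)), (144, np.int64(243), np.int64(258)), (152, np.int64(244), np.int64(259)), (160, np.int64(244), np.int64(258)), (168, np.int64(245), np.int64(258)), (176, np.int64(245), np.int64(259)), (184, np.int64(247), np.int64(258)), (192, np.int64(246), np.int64(260)), (200, np.int64(247), np.int64(260))]
leg_mid side 0.16 211 232 193 256 1033
  edges [(193, np.int64(214), np.int64(222)), (201, np.int64(211), np.int64(225)), (209, np.int64(211), np.int64(227)), (217, np.int64(212), np.int64(228)), (225, np.int64(213), np.int64(229)), (233, np.int64(214), np.int64(230)), (241, np.int64(215), np.int64(231)), (249, np.int64(216), np.int64(232))]
stub_top side 0.9 351 384 257 306 1043
leg_mid top 0.89 156 189 153 188 701
  edges [(153, np.int64(163), np.int64(167)), (161, np.int64(156), np.int64(176)), (169, np.int64(158), np.int64(182)), (177, np.int64(166), np.int64(188)), (185, np.int64(175), np.int64(187))]
stub_top top 0.62 355 380 176 203 576
foot top tri (array([0.61780244, 0.24884143, 0.17249523]), np.float64(0.0026262012210515784))
board centre [ 0.60669358 -0.20233632  0.02      ] [ 0.60544469 -0.20171479  0.02      ]
[363.69740157 258.79030183] [365.05265574 184.86991575]
```

View pics/c1.png

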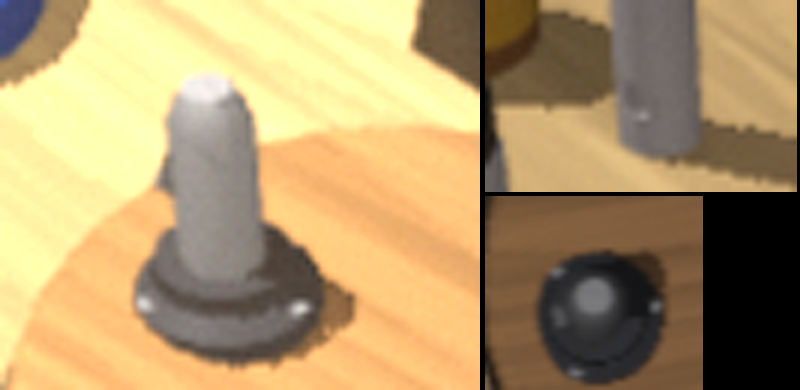

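```bash
cat >> h.py <<'E'
def cyl(n,base,ax,R,L):
    ax=np.array(ax)/np.linalg.norm(ax);u=np.cross(ax,[1,0,0.]);u/=np.linalg.norm(u);v=np.cross(ax,u)
    P=[np.array(base)+l*ax+R*(np.cos(t)*u+np.sin(t)*v) for l in(0,L) for t in np.linspace(0,6.28,24)]
    return np.array([proj(n,p) for p in P],np.float32)
def iou(n,m,*a):
    f=np.zeros((420,560),np.uint8);h=cv2.convexHull(cyl(n,*a));cv2.fillConvexPoly(f,np.round(h*16).astype(np.int32),1,shift=4)
    f=f>0;return (f&m).sum()/(f|m).sum()
E
python3 - <<'E'
from h import *
from scipy.optimize import minimize
ms={n:spotter.outline_of("leg_mid",n)[0]["pixels"] for n in("side","top")}
f=lambda p:-sum(iou(n,ms[n],(p[0],p[1],0),(0,0,1),.016,.18) for n in ms)
b=minimize(f,[.614,.249],method="Nelder-Mead",options=dict(initial_simplex=[[.614,.249],[.620,.249],[.614,.255]]))
print("leg",b.x,b.fun)
L=np.r_[b.x,0]
for n in ms:
    g=minimize(lambda p:-iou(n,ms[n],(p[0],p[1],0),(0,0,1),.016,.18),b.x,method="Nelder-Mead",options=dict(initial_simplex=b.x+np.array([[0,0],[.005,0],[0,.005]])));print(n,g.x,g.fun)
for q in [(251.1,194.),(250.3,195.5)]:
    e=[(np.linalg.norm(proj("side",L+[.016*np.cos(t),.016*np.sin(t),.02525])-q),np.degrees(t)) for t in np.linspace(-3.14,3.14,360)]
    print("hole",sorted(e)[:2],proj("side",L+[0,0,.09]))
c=np.array([.606,-.202]);top=np.array([.592,-.1016,.0853])
y=(top[:2]-c)/np.linalg.norm(top[:2]-c);print("yaw out",np.degrees(np.arctan2(*y[::-1])))
s,k=np.sin(np.radians(12)),np.cos(np.radians(12))
Z=np.r_[y*s,k];Y=np.r_[y*k,-s];X=np.cross(Y,Z);seat=top-.056*Z;print("seat",seat,"Z",Z,np.linalg.norm(seat[:2]-c))
for d in range(-50,51,10):
    t=np.radians(d);p=seat+.026*Z+.0155*(np.cos(t)*Y+np.sin(t)*X);w=np.cos(t)*Y+np.sin(t)*X
    print(d,proj("side",p).round(1),proj("top",p).round(1),"az",np.degrees(np.arctan2(w[1],w[0])).round(1))
E
```

```text
Traceback (most recent call last):
  File "h.py", line 21, in iou
    f=np.zeros((420,560),np.uint8);h=cv2.convexHull(cyl(n,*a));cv2.fillConvexPoly(f,np.round(h*16).astype(np.int32),1,shift=4)
                                                    ~~~^^^^^^
  File "h.py", line 19, in cyl
    return np.array([proj(n,p) for p in P],np.float32)
                     ~~~~^^^^^
  File "h.py", line 15, in proj
    K,T=cam(n); c=T[:3,:3].T@(np.array(p)-T[:3,3]); u=K@c; return u[:2]/u[2]
        ~~~^^^
  File "h.py", line 4, in cam
    i=vision.camera_info(n); return np.array(i["intrinsics"]),np.array(i["extrinsics"])
ValueError: time passes only in moves, steps and waits
```

Camera info must be cached.

```bash
sed -i 's/^def cam(n):/from functools import lru_cache\n@lru_cache\ndef cam(n):/' h.py
python3 - <<'E'
from h import *
from scipy.optimize import minimize
ms={n:spotter.outline_of("leg_mid",n)[0]["pixels"] for n in("side","top")}
f=lambda p:-sum(iou(n,ms[n],(p[0],p[1],0),(0,0,1),.016,.18) for n in ms)
b=minimize(f,[.614,.249],method="Nelder-Mead",options=dict(initial_simplex=[[.614,.249],[.620,.249],[.614,.255]]))
print("leg",b.x,b.fun)
L=np.r_[b.x,0]
for n in ms:
    g=minimize(lambda p:-iou(n,ms[n],(p[0],p[1],0),(0,0,1),.016,.18),b.x,method="Nelder-Mead",options=dict(initial_simplex=b.x+np.array([[0,0],[.005,0],[0,.005]])));print(n,g.x,g.fun)
for q in [(251.1,194.),(250.3,195.5)]:
    e=[(np.linalg.norm(proj("side",L+[.016*np.cos(t),.016*np.sin(t),.02525])-q),np.degrees(t)) for t in np.linspace(-3.14,3.14,360)]
    print("hole",sorted(e)[:2],proj("side",L+[0,0,.09]))
c=np.array([.606,-.202]);top=np.array([.592,-.1016,.0853])
y=(top[:2]-c)/np.linalg.norm(top[:2]-c);print("yaw out",np.degrees(np.arctan2(*y[::-1])))
s,k=np.sin(np.radians(12)),np.cos(np.radians(12))
Z=np.r_[y*s,k];Y=np.r_[y*k,-s];X=np.cross(Y,Z);seat=top-.056*Z;print("seat",seat,"Z",Z,np.linalg.norm(seat[:2]-c))
for d in range(-50,51,10):
    t=np.radians(d);p=seat+.026*Z+.0155*(np.cos(t)*Y+np.sin(t)*X);w=np.cos(t)*Y+np.sin(t)*X
    print(d,proj("side",p).round(1),proj("top",p).round(1),"az",np.degrees(np.arctan2(w[1],w[0])).round(1))
print(monitor.state()["clock"])
E
```

```text
leg [0.61475223 0.24788994] -1.8192727272727272
side [0.61442539 0.24726052] -0.8974358974358975
top [0.61580367 0.24933792] -0.9306666666666666
hole [(np.float64(2.904893485503091), np.float64(-148.83815615128222)), (np.float64(2.905116775040338), np.float64(-149.84043329708211))] [252.09350076 168.05005456]
hole [(np.float64(1.258014576878319), np.float64(-153.84954188028163)), (np.float64(1.2617671990179948), np.float64(-154.8518190260815))] [252.09350076 168.05005456]
yaw out 97.93826452354548
seat [ 0.59360798 -0.11313148  0.03052373] Z [-0.02871386  0.20591937  0.9781476 ] 0.0897283416743228
-50 [355.8 275.6] [361.1 194.1] az 148.6
-40 [355.5 274.6] [360.  193.3] az 138.6
-30 [355.5 273.7] [359.  192.3] az 128.5
-20 [355.9 272.7] [358.1 191.1] az 118.3
-10 [356.5 271.8] [357.6 189.8] az 108.2
0 [357.3 270.9] [357.2 188.5] az 97.9
10 [358.4 270.2] [357.1 187.1] az 87.7
20 [359.6 269.5] [357.2 185.7] az 77.5
30 [361.1 269. ] [357.6 184.3] az 67.4
40 [362.6 268.7] [358.2 183.1] az 57.3
50 [364.2 268.5] [359.  181.9] az 47.3
1.3
```

>>> jog_arm --rows '[{"jaw": 0,"xyz": [-0.188,-0.058,0],"dr": [0,0,0]},{"jaw": 0,"xyz": [-0.188,-0.058,0],"dr": [0,0,0]},{"jaw": 0,"xyz": [-0.188,-0.058,0],"dr": [0,0,0]},{"jaw": 0,"xyz": [-0.188,-0.058,0],"dr": [0,0,0]},{"jaw": 0,"xyz": [-0.188,-0.058,0],"dr": [0,0,0]},{"jaw": 0,"xyz": [-0.188,-0.058,0],"dr": [0,0,0]},{"jaw": 0,"xyz": [-0.188,-0.058,0],"dr": [0,0,0]},{"jaw": 0,"xyz": [-0.188,-0.058,0],"dr": [0,0,0]},{"jaw": 0,"xyz": [-0.188,-0.058,0],"dr": [0,0,0]},{"jaw": 0,"xyz": [-0.188,-0.058,0],"dr": [0,0,0]},{"jaw": 0,"xyz": [-0.188,-0.058,0],"dr": [0,0,0]},{"jaw": 0,"xyz": [-0.188,-0.058,0],"dr": [0,0,0]},{"jaw": 0,"xyz": [-0.188,-0.058,0],"dr": [0,0,0]},{"jaw": 0,"xyz": [-0.188,-0.058,0],"dr": [0,0,0]},{"jaw": 0,"xyz": [-0.188,-0.058,0],"dr": [0,0,0]},{"jaw": 0,"xyz": [-0.188,-0.058,0],"dr": [0,0,0]},{"jaw": 0,"xyz": [0,0,0],"dr": [0,0,0]},{"jaw": 0,"xyz": [0,0,0],"dr": [0,0,0]}]'

```text
clock: 2.8
tool_pos: [0.6152, 0.2476, 0.2312]
tcp_rot: [-180.0, -0.0, 154.8]
wrist_force: [-0.3, -0.3, -0.4]
opening: 0.0949
gripper_force: 0.0
```

```bash
cat >> h.py <<'E'
from scipy.spatial.transform import Rotation as Ro
def go(pos,R=None):
    "shift (units, current tool axes) and turn (units) to reach world pos / rotation R"
    s=monitor.state();R0=Ro.from_euler("xyz",s["tcp_rot"],degrees=True)
    d=R0.inv().apply(np.array(pos)-s["tool_pos"])/.15
    w=(R0.inv()*(R or R0)).as_rotvec()/np.radians(45)
    print("pos",s["tool_pos"].round(4),s["tcp_rot"].round(2),"t",s["clock"],"F",s["wrist_force"].round(1),"open",round(s["opening"],4),"\n shift",d.round(3),"turn",w.round(3));return s
E
python3 - <<'E'
from h import *
s=go([.615,.248,.146]);print(s["joint_pos"].round(1))
E
```

```text
pos [0.6152 0.2476 0.2312] [-1.7999e+02 -2.0000e-02  1.5479e+02] t 2.8 F [-0.3 -0.3 -0.4] open 0.0949 
 shift [0.002 0.002 0.568] turn [0. 0. 0.]
[ 16.2  31.3  83.5   0.   65.2 -48.6]
```

>>> jog_arm --rows '[{"jaw": 0,"xyz": [0,0,0.142],"dr": [0,0,0]},{"jaw": 0,"xyz": [0,0,0.142],"dr": [0,0,0]},{"jaw": 0,"xyz": [0,0,0.142],"dr": [0,0,0]},{"jaw": 0,"xyz": [0,0,0.142],"dr": [0,0,0]},{"jaw": 0,"xyz": [0,0,0],"dr": [0,0,0]},{"jaw": 255,"xyz": [0,0,0],"dr": [0,0,0]},{"jaw": 255,"xyz": [0,0,0],"dr": [0,0,0]},{"jaw": 255,"xyz": [0,0,0],"dr": [0,0,0]},{"jaw": 255,"xyz": [0,0,0],"dr": [0,0,0]},{"jaw": 255,"xyz": [0,0,0],"dr": [0,0,0]},{"jaw": 255,"xyz": [0,0,0],"dr": [0,0,0]},{"jaw": 255,"xyz": [0,0,0],"dr": [0,0,0]},{"jaw": 255,"xyz": [0,0,0],"dr": [0,0,0]},{"jaw": 255,"xyz": [0,0,0],"dr": [0,0,0]},{"jaw": 255,"xyz": [0,0,0],"dr": [0,0,0]}]' --grip_force 35

```text
clock: 4.05
tool_pos: [0.6146, 0.2487, 0.1464]
tcp_rot: [180.0, 0.0, 154.9]
wrist_force: [-0.5, 0.2, 0.4]
opening: 0.0339
gripper_force: 0.4
```

>>> jog_arm --rows '[{"jaw": 255,"xyz": [0,0,0],"dr": [0,0,0]},{"jaw": 255,"xyz": [0,0,0],"dr": [0,0,0]},{"jaw": 255,"xyz": [0,0,0],"dr": [0,0,0]},{"jaw": 255,"xyz": [0,0,0],"dr": [0,0,0]},{"jaw": 255,"xyz": [0,0,-0.05],"dr": [0,0,0]},{"jaw": 255,"xyz": [0,0,-0.15],"dr": [0,0,0]},{"jaw": 255,"xyz": [0,0,-0.15],"dr": [0,0,0]},{"jaw": 255,"xyz": [0,0,-0.15],"dr": [0,0,0]},{"jaw": 255,"xyz": [0,0,-0.15],"dr": [0,0,0]},{"jaw": 255,"xyz": [0,0,-0.15],"dr": [0,0,0]},{"jaw": 255,"xyz": [0,0,0],"dr": [0,0,0]}]'

```text
clock: 4.97
tool_pos: [0.6157, 0.2491, 0.2715]
tcp_rot: [179.7, 0.3, 154.9]
wrist_force: [0.9, 0.5, -0.5]
opening: 0.0313
gripper_force: 35.0
```

```bash
python3 - <<'E'
from h import *
s=monitor.state();print(s["opening"],s["gripper_force"],s["joint_pos"].round(1))
top=np.array([.592,-.1016,.0853]);y=np.array([-.1381,.9904]);a=np.radians(12)
Z=np.r_[y*np.sin(a),np.cos(a)];seat=top-.056*Z
R0=Ro.from_euler("xyz",s["tcp_rot"],degrees=True)
tilt=Ro.from_rotvec(a*np.array([-y[1],y[0],0]))
R=tilt*Ro.from_euler("z",-65,degrees=True)*R0
tcp=seat+.146*Z+.080*Z   # mouth 24mm above the stub top
print(tcp);go(tcp,R); print("euler",R.as_euler("xyz",degrees=True))
# after pure yaw + shift: remaining tilt in tool axes
R1=Ro.from_euler("z",-65,degrees=True)*R0
print("yaw units",65/45,"then tilt", (R1.inv()*R).as_rotvec()/np.radians(45))
E
```

```text
0.031290264638537076 34.98496234416962 [ 16.3  29.4  80.7   0.   69.5 -48.6]
[ 0.58711886 -0.06659432  0.25158509]
pos [0.6157 0.2491 0.2715] [179.73   0.3  154.92] t 4.9667 F [ 0.9  0.5 -0.5] open 0.0313 
 shift [-0.719 -1.988  0.127] turn [ 0.124 -0.263  1.437]
euler [178.03342212  12.17601824  89.73333583]
yaw units 1.4444444444444444 then tilt [-0.03719937 -0.2640524  -0.00103548]
```

>>> jog_arm --rows '[{"jaw": 255,"xyz": [-0.051,-0.142,0],"dr": [0,0,0]},{"jaw": 255,"xyz": [-0.051,-0.142,0],"dr": [0,0,0]},{"jaw": 255,"xyz": [-0.051,-0.142,0],"dr": [0,0,0]},{"jaw": 255,"xyz": [-0.051,-0.142,0],"dr": [0,0,0]},{"jaw": 255,"xyz": [-0.051,-0.142,0],"dr": [0,0,0]},{"jaw": 255,"xyz": [-0.051,-0.142,0],"dr": [0,0,0]},{"jaw": 255,"xyz": [-0.051,-0.142,0],"dr": [0,0,0]},{"jaw": 255,"xyz": [-0.051,-0.142,0],"dr": [0,0,0]},{"jaw": 255,"xyz": [-0.051,-0.142,0],"dr": [0,0,0]},{"jaw": 255,"xyz": [-0.051,-0.142,0],"dr": [0,0,0]},{"jaw": 255,"xyz": [-0.051,-0.142,0],"dr": [0,0,0]},{"jaw": 255,"xyz": [-0.051,-0.142,0],"dr": [0,0,0]},{"jaw": 255,"xyz": [-0.051,-0.142,0],"dr": [0,0,0]},{"jaw": 255,"xyz": [-0.051,-0.142,0],"dr": [0,0,0]}]'

```text
clock: 6.13
tool_pos: [0.5846, -0.0678, 0.2657]
tcp_rot: [-180.0, -0.1, 154.9]
wrist_force: [-0.1, -0.1, -2.3]
opening: 0.0316
gripper_force: 35.0
```

>>> jog_arm --rows '[{"jaw": 255,"xyz": [0,0,0],"dr": [0,0,0.131]},{"jaw": 255,"xyz": [0,0,0],"dr": [0,0,0.131]},{"jaw": 255,"xyz": [0,0,0],"dr": [0,0,0.131]},{"jaw": 255,"xyz": [0,0,0],"dr": [0,0,0.131]},{"jaw": 255,"xyz": [0,0,0],"dr": [0,0,0.131]},{"jaw": 255,"xyz": [0,0,0],"dr": [0,0,0.131]},{"jaw": 255,"xyz": [0,0,0],"dr": [0,0,0.131]},{"jaw": 255,"xyz": [0,0,0],"dr": [0,0,0.131]},{"jaw": 255,"xyz": [0,0,0],"dr": [0,0,0.131]},{"jaw": 255,"xyz": [0,0,0],"dr": [0,0,0.131]},{"jaw": 255,"xyz": [0,0,0],"dr": [0,0,0.131]},{"jaw": 255,"xyz": [0,0,0],"dr": [-0.018,-0.132,0]},{"jaw": 255,"xyz": [0,0,0],"dr": [-0.018,-0.132,0]},{"jaw": 255,"xyz": [0,0,0],"dr": [0,0,0]},{"jaw": 255,"xyz": [0,0,0],"dr": [0,0,0]}]'

```text
clock: 7.38
tool_pos: [0.5848, -0.0656, 0.2658]
tcp_rot: [178.4, 11.7, 90.0]
wrist_force: [0.1, 0.2, -2.0]
opening: 0.0316
gripper_force: 35.0
```

```bash
cat > look.py <<'E'
from h import *
import sys
top=np.array([.592,-.1016,.0853]);y=np.array([-.1381,.9904]);a=np.radians(12)
Z=np.r_[y*np.sin(a),np.cos(a)];seat=top-.056*Z
def Rt(yawed):
    return Ro.from_euler("xyz",yawed,degrees=True)
if __name__=="__main__":
    s=monitor.state();R=Ro.from_euler("xyz",s["tcp_rot"],degrees=True)
    zt=-R.as_matrix()[:,2];print("axis err deg",np.degrees(np.arccos(zt@Z)),"J",s["joint_pos"].round(1))
    go(seat+.226*Z)
    c=[]
    for n in("side","top"):
        im=vision.read_camera(n)
        for t in("leg_mid","stub_top","leg_hole"):
            print(n,t,[(np.round(q["pixel"],1).tolist(),round(q["p"],2)) for q in spotter.place_of(t,n)[:2]])
        m=s["tool_pos"]-.146*zt;print(n,"mouth pred",proj(n,m),"stub pred",proj(n,top))
        u,v=proj(n,top).astype(int);u0,v0=u-66,(v-90 if n=="side" else v-75)
        c.append(cv2.resize(im[v0:v0+150,u0:u0+133],(398,450),interpolation=cv2.INTER_CUBIC));print("origin",u0,v0)
    cv2.imwrite(sys.argv[1],np.hstack(c))
E
python3 look.py pics/p2.png
```

```text
axis err deg 0.1890523695165511 J [ -7.9  22.7  94.  -13.1  60.8  -1.9]
pos [ 0.5848 -0.0656  0.2658] [178.45  11.74  90.03] t 7.3833 F [ 0.1  0.2 -2. ] open 0.0316 
 shift [0.013 0.013 0.094] turn [0. 0. 0.]
side leg_mid [([355.4, 186.2], 0.92)]
side stub_top [([364.4, 258.0], 0.82)]
side leg_hole [([348.2, 227.4], 0.97), ([358.0, 188.6], 0.73)]
side mouth pred [361.73865409 239.56517544] stub pred [363.69740157 258.79030183]
origin 297 168
top leg_mid []
top stub_top []
top leg_hole []
top mouth pred [365.62675337 183.00427393] stub pred [365.05265574 184.86991575]
origin 299 109
```

View pics/p2.png

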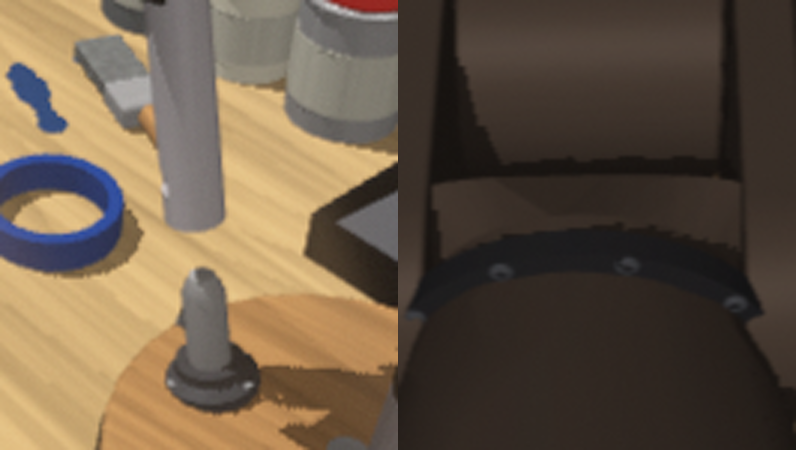

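>>> jog_arm --rows '[{"jaw": 255,"xyz": [0.006,0.006,0],"dr": [0,0,0]},{"jaw": 255,"xyz": [0.007,0.007,0.05],"dr": [0,0,0]},{"jaw": 255,"xyz": [0,0,0.06],"dr": [0,0,0]},{"jaw": 255,"xyz": [0,0,0.06],"dr": [0,0,0]},{"jaw": 255,"xyz": [0,0,0.05],"dr": [0,0,0]},{"jaw": 255,"xyz": [0,0,0.02],"dr": [0,0,0]},{"jaw": 255,"xyz": [0,0,0.02],"dr": [0,0,0]},{"jaw": 255,"xyz": [0,0,0.02],"dr": [0,0,0]},{"jaw": 255,"xyz": [0,0,0.02],"dr": [0,0,0]},{"jaw": 255,"xyz": [0,0,0.02],"dr": [0,0,0]},{"jaw": 255,"xyz": [0,0,0.02],"dr": [0,0,0]},{"jaw": 255,"xyz": [0,0,0],"dr": [0,0,0]},{"jaw": 255,"xyz": [0,0,0],"dr": [0,0,0]}]'

```text
clock: 8.87
tool_pos: [0.5884, -0.0754, 0.216]
tcp_rot: [178.4, 11.9, 89.9]
wrist_force: [0.1, 0.2, -2.3]
opening: 0.0314
gripper_force: 35.0
```

```bash
python3 look.py pics/p3.png; python3 - <<'E'
from look import *
s=monitor.state();print("mouth rel",(s["tool_pos"]-.146*Z-seat)@Z,s["ft_torque"])
E
```

```text
axis err deg 0.08965335284200343 J [ -8.8  25.9  97.  -14.2  54.5  -0.9]
pos [ 0.5884 -0.0754  0.216 ] [178.39  11.87  89.9 ] t 8.8667 F [ 0.1  0.2 -2.3] open 0.0314 
 shift [ 0.009 -0.002 -0.244] turn [0. 0. 0.]
side leg_mid []
side stub_top [([366.1, 258.1], 0.68)]
side leg_hole [([355.5, 253.6], 0.73)]
side mouth pred [364.86568245 265.48859022] stub pred [363.69740157 258.79030183]
origin 297 168
top leg_mid []
top stub_top []
top leg_hole [([150.0, 258.1], 0.5)]
top mouth pred [365.8353386  185.74088085] stub pred [365.05265574 184.86991575]
origin 299 109
mouth rel 0.0435489162109782 [ 0.0133682   0.64981868 -0.08085882]
```

View pics/p3.png

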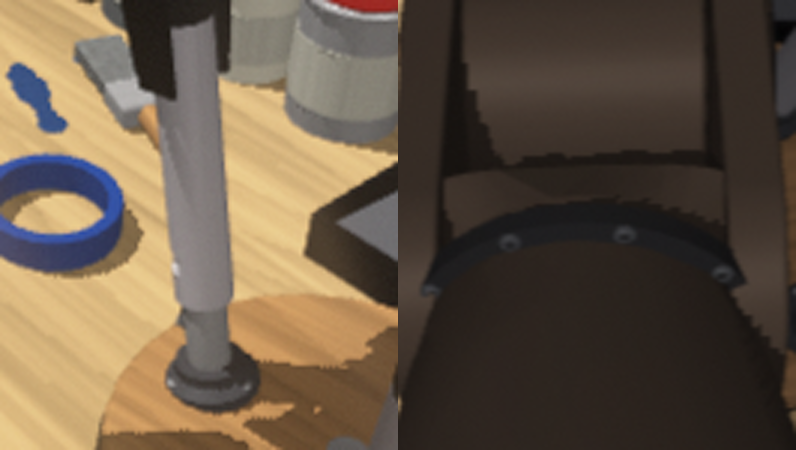

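>>> jog_arm --rows '[{"jaw": 255,"xyz": [0.005,0,0.02],"dr": [0,0,0]},{"jaw": 255,"xyz": [0,0,0.02],"dr": [0,0,0]},{"jaw": 255,"xyz": [0,0,0.02],"dr": [0,0,0]},{"jaw": 255,"xyz": [0,0,0.02],"dr": [0,0,0]},{"jaw": 255,"xyz": [0,0,0.02],"dr": [0,0,0]},{"jaw": 255,"xyz": [0,0,0.02],"dr": [0,0,0]},{"jaw": 255,"xyz": [0,0,0.02],"dr": [0,0,0]},{"jaw": 255,"xyz": [0,0,0.02],"dr": [0,0,0]},{"jaw": 255,"xyz": [0,0,0.02],"dr": [0,0,0]},{"jaw": 255,"xyz": [0,0,0.02],"dr": [0,0,0]},{"jaw": 255,"xyz": [0,0,0.02],"dr": [0,0,0]},{"jaw": 255,"xyz": [0,0,0.02],"dr": [0,0,0]},{"jaw": 255,"xyz": [0,0,0.015],"dr": [0,0,0]},{"jaw": 255,"xyz": [0,0,0.012],"dr": [0,0,0]},{"jaw": 255,"xyz": [0,0,0],"dr": [0,0,0]},{"jaw": 255,"xyz": [0,0,0],"dr": [0,0,0]}]'

```text
clock: 10.6
tool_pos: [0.5896, -0.0829, 0.1763]
tcp_rot: [178.4, 11.9, 89.9]
wrist_force: [-4.0, -1.7, -3.9]
opening: 0.0316
gripper_force: 35.0
```

```bash
python3 - <<'E'
from look import *
s=monitor.state();print("mouth rel",(s["tool_pos"]-.146*Z-seat)@Z,s["ft_torque"],s["wrist_force"],s["wrist_force"]@Z);go(seat+.146*Z)
E
```

```text
mouth rel 0.002907481916062298 [-0.39949821  1.08252962 -0.16726717] [-4.00691118 -1.72783792 -3.90921609] -4.064530503733142
pos [ 0.5896 -0.0829  0.1763] [178.4   11.87  89.91] t 10.6 F [-4.  -1.7 -3.9] open 0.0316 
 shift [ 0.003 -0.001  0.019] turn [0. 0. 0.]
```

>>> jog_arm --rows '[{"jaw": 255,"xyz": [0,0,0.008],"dr": [0,0,0]},{"jaw": 255,"xyz": [0,0,0.008],"dr": [0,0,0]},{"jaw": 255,"xyz": [0,0,0],"dr": [0,0,0]},{"jaw": 255,"xyz": [0,0,0],"dr": [0,0,0]}]'

```text
clock: 10.93
tool_pos: [0.5897, -0.0834, 0.1745]
tcp_rot: [178.4, 11.9, 89.9]
wrist_force: [-4.4, -1.8, 1.4]
opening: 0.0317
gripper_force: 35.0
```

>>> jog_arm --rows '[{"jaw": 255,"xyz": [0,0,0.007],"dr": [0,0,0]},{"jaw": 255,"xyz": [0,0,0.007],"dr": [0,0,0]},{"jaw": 255,"xyz": [0,0,0.007],"dr": [0,0,0]},{"jaw": 255,"xyz": [0,0,0],"dr": [0,0,0]},{"jaw": 255,"xyz": [0,0,0],"dr": [0,0,0]}]'

```text
clock: 11.35
tool_pos: [0.5901, -0.0836, 0.1742]
tcp_rot: [178.2, 11.9, 89.9]
wrist_force: [-12.6, 3.9, 27.5]
opening: 0.0319
gripper_force: 35.1
```

```bash
python3 look.py pics/p4.png; python3 - <<'E'
from look import *
s=monitor.state();print("mouth rel",(s["tool_pos"]-.146*Z-seat)@Z,s["ft_torque"],s["wrist_force"]@Z)
E
```

```text
axis err deg 0.1438653194050048 J [ -9.5  28.8  99.3 -15.2  49.1   0.1]
pos [ 0.5901 -0.0836  0.1742] [178.21  11.91  89.87] t 11.35 F [-12.6   3.9  27.5] open 0.0319 
 shift [ 0.004 -0.004 -0.528] turn [0. 0. 0.]
side leg_mid [([361.3, 241.7], 0.57)]
side stub_top []
side leg_hole [([356.7, 275.0], 0.61)]
side mouth pred [366.83644958 286.12176406] stub pred [363.69740157 258.79030183]
origin 297 168
top leg_mid []
top stub_top []
top leg_hole []
top mouth pred [365.88284142 188.30604534] stub pred [365.05265574 184.86991575]
origin 299 109
mouth rel 0.0007376766514384613 [-0.08372041  3.05387188 -0.5938268 ] 29.059169652023588
```

View pics/p4.png

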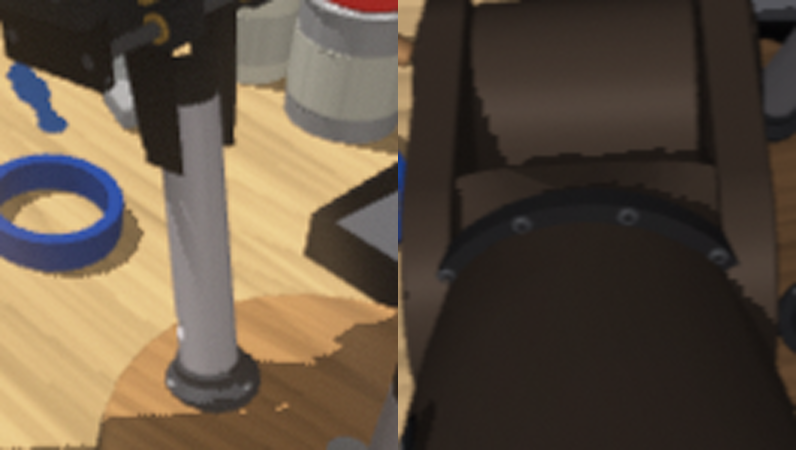

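>>> jog_arm --rows '[{"jaw": 255,"xyz": [0,-0.006,-0.008],"dr": [0,0,0]},{"jaw": 255,"xyz": [0,0,0],"dr": [0,0,0]},{"jaw": 255,"xyz": [0,0,0],"dr": [0,0,0.05]},{"jaw": 255,"xyz": [0,0,0],"dr": [0,0,0.05]},{"jaw": 255,"xyz": [0,0,0],"dr": [0,0,0.05]},{"jaw": 255,"xyz": [0,0,0],"dr": [0,0,0.05]},{"jaw": 255,"xyz": [0,0,0],"dr": [0,0,0]}]'

```text
clock: 12.33
tool_pos: [0.5899, -0.0837, 0.1743]
tcp_rot: [176.3, 11.5, 80.6]
wrist_force: [-4.9, 1.1, 13.8]
opening: 0.0318
gripper_force: 35.0
```

```bash
cat > st.py <<'E'
from look import *
s=monitor.state();R=Ro.from_euler("xyz",s["tcp_rot"],degrees=True);x=(Ro.from_euler("xyz",[178.2,11.9,89.9],degrees=True).inv()*R).as_rotvec(degrees=True)
print("t",s["clock"],"mouth rel",(s["tool_pos"]-.146*Z-seat)@Z,"F",s["wrist_force"],"axial",s["wrist_force"]@Z,"torqueZ",s["ft_torque"]@Z,s["ft_torque"],"turned",x[2],"J6",s["joint_pos"][5])
E
python3 st.py
```

```text
t 12.3333 mouth rel 0.0007897758292581242 F [-4.88914106  1.0605186  13.80729652] axial 13.864331404085688 torqueZ 0.06701771182154265 [-0.35262377  1.37027545 -0.23030094] turned 9.15121889489318 J6 9.23153662998085
```

>>> jog_arm --rows '[{"jaw": 255,"xyz": [0,0,0],"dr": [0,0,0.05]},{"jaw": 255,"xyz": [0,0,0],"dr": [0,0,0.05]},{"jaw": 255,"xyz": [0,0,0],"dr": [0,0,0.05]},{"jaw": 255,"xyz": [0,0,0],"dr": [0,0,0.05]},{"jaw": 255,"xyz": [0,0,0],"dr": [0,0,0]}]'

```text
clock: 12.75
tool_pos: [0.59, -0.0837, 0.1743]
tcp_rot: [174.5, 10.7, 71.4]
wrist_force: [-4.3, 0.4, 14.2]
opening: 0.0313
gripper_force: 35.0
```

```bash
python3 st.py
```

```text
t 12.75 mouth rel 0.0007970134974467169 F [-4.25466657  0.4389193  14.17633395] axial 14.079089993998343 torqueZ 0.029335631155091548 [-0.32640546  1.22727543 -0.23795146] turned 18.157791473151075 J6 18.234746104192595
```

>>> jog_arm --rows '[{"jaw": 255,"xyz": [0,0,0],"dr": [0,0,0.05]},{"jaw": 255,"xyz": [0,0,0],"dr": [0,0,0.05]},{"jaw": 255,"xyz": [0,0,0],"dr": [0,0,0.05]},{"jaw": 255,"xyz": [0,0,0],"dr": [0,0,0]}]'

```text
clock: 13.08
tool_pos: [0.5901, -0.0837, 0.1743]
tcp_rot: [173.2, 10.0, 64.6]
wrist_force: [-4.2, 0.4, 13.5]
opening: 0.0314
gripper_force: 35.0
```

```bash
python3 st.py
```

```text
t 13.0833 mouth rel 0.0007951953495164944 F [-4.22688532  0.35280785 13.53422257] axial 13.432480910158956 torqueZ 0.03310137699834648 [-0.27243979  1.14713897 -0.21564746] turned 24.90585488383999 J6 24.980812666658252
```

>>> jog_arm --rows '[{"jaw": 255,"xyz": [0,0,0],"dr": [0,0,0.05]},{"jaw": 255,"xyz": [0,0,0],"dr": [0,0,0.05]},{"jaw": 255,"xyz": [0,0,0],"dr": [0,0,0.05]},{"jaw": 255,"xyz": [0,0,0],"dr": [0,0,0]}]'

```text
clock: 13.42
tool_pos: [0.5903, -0.0839, 0.1744]
tcp_rot: [172.1, 9.1, 57.8]
wrist_force: [-4.3, 0.5, 13.2]
opening: 0.0317
gripper_force: 35.0
```

```bash
python3 st.py
```

```text
t 13.4167 mouth rel 0.0008186691126145985 F [-4.27190421  0.46697158 13.22007366] axial 13.149997621638677 torqueZ 0.05986816846419599 [-0.7091507   0.93671382 -0.15680406] turned 31.655004372205944 J6 31.73465502566211
```

>>> jog_arm --rows '[{"jaw": 255,"xyz": [0,0,0],"dr": [0,0,0.05]},{"jaw": 255,"xyz": [0,0,0],"dr": [0,0,0.05]},{"jaw": 255,"xyz": [0,0,0],"dr": [0,0,0.05]},{"jaw": 255,"xyz": [0,0,0],"dr": [0,0,0]}]'

```text
clock: 13.75
tool_pos: [0.5904, -0.084, 0.1744]
tcp_rot: [171.0, 8.1, 51.1]
wrist_force: [-4.2, -0.7, 12.3]
opening: 0.0317
gripper_force: 35.0
```

```bash
python3 st.py
```

```text
t 13.75 mouth rel 0.0008201670059610563 F [-4.24678044 -0.66028425 12.27819769] axial 11.995862824242183 torqueZ 0.025366484464902344 [-0.72635134  0.88483665 -0.18166046] turned 38.40327924730081 J6 38.48328099043927
```

>>> jog_arm --rows '[{"jaw": 255,"xyz": [0,0,0],"dr": [0,0,0.05]},{"jaw": 255,"xyz": [0,0,0],"dr": [0,0,0.05]},{"jaw": 255,"xyz": [0,0,0],"dr": [0,0,0.05]},{"jaw": 255,"xyz": [0,0,0],"dr": [0,0,0]}]'

```text
clock: 14.08
tool_pos: [0.5904, -0.084, 0.1744]
tcp_rot: [170.1, 7.0, 44.3]
wrist_force: [-3.8, -0.5, 11.3]
opening: 0.0319
gripper_force: 35.0
```

```bash
python3 st.py
```

```text
t 14.0833 mouth rel 0.0008155498342765106 F [-3.77743385 -0.46767793 11.34885463] axial 11.113012640368472 torqueZ 0.018536801720147215 [-0.80368947  0.76470401 -0.16562307] turned 45.15185851182032 J6 45.23302803307193
```

>>> jog_arm --rows '[{"jaw": 255,"xyz": [0,0,0],"dr": [0,0,0.05]},{"jaw": 255,"xyz": [0,0,0],"dr": [0,0,0.05]},{"jaw": 255,"xyz": [0,0,0],"dr": [0,0,0.05]},{"jaw": 255,"xyz": [0,0,0],"dr": [0,0,0]}]'

```text
clock: 14.42
tool_pos: [0.5901, -0.084, 0.1744]
tcp_rot: [169.4, 5.9, 37.7]
wrist_force: [-4.0, -0.9, 12.7]
opening: 0.0316
gripper_force: 35.0
```

```bash
python3 st.py; python3 look.py pics/p5.png
```

```text
t 14.4167 mouth rel 0.0007969011218107167 F [-3.95416726 -0.94867842 12.73947344] axial 12.379272006533494 torqueZ 0.15486484077157386 [-0.92948998  1.22659902 -0.12717843] turned 51.88396087208769 J6 51.975047391785424
axis err deg 0.22820679234114966 J [ -9.6  28.7  99.4 -15.3  49.   52. ]
pos [ 0.5901 -0.084   0.1744] [169.42   5.89  37.66] t 14.4167 F [-4.  -0.9 12.7] open 0.0316 
 shift [ 0.002 -0.007 -0.528] turn [0. 0. 0.]
side leg_mid [([362.0, 242.7], 0.66)]
side stub_top [([227.4, 253.5], 0.25)]
side leg_hole [([355.1, 271.5], 0.59)]
side mouth pred [367.14517991 286.17502087] stub pred [363.69740157 258.79030183]
origin 297 168
top leg_mid []
top stub_top []
top leg_hole []
top mouth pred [366.1562524  188.20233376] stub pred [365.05265574 184.86991575]
origin 299 109
```

View pics/p5.png

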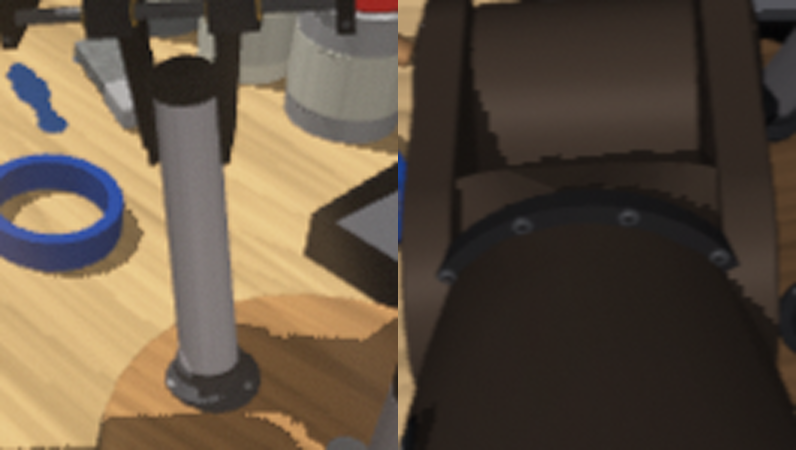

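>>> jog_arm --rows '[{"jaw": 255,"xyz": [0,0,0],"dr": [0,0,0.04]},{"jaw": 255,"xyz": [0,0,0],"dr": [0,0,0.04]},{"jaw": 255,"xyz": [0,0,0],"dr": [0,0,0]}]'

```text
clock: 15.07
tool_pos: [0.5898, -0.0841, 0.1744]
tcp_rot: [169.1, 5.2, 34.1]
wrist_force: [-4.8, -0.5, 14.4]
opening: 0.032
gripper_force: 35.0
```

```bash
python3 st.py
```

```text
t 15.0667 mouth rel 0.0008086866098577318 F [-4.81312291 -0.51779479 14.40271209] axial 14.119553473803613 torqueZ 0.18030794819840576 [-0.94241697  1.52605487 -0.16458663] turned 55.45615379724242 J6 55.54619697025264
```

>>> jog_arm --rows '[{"jaw": 255,"xyz": [0,0,0],"dr": [0,0,0.04]},{"jaw": 255,"xyz": [0,0,0],"dr": [0,0,0.04]},{"jaw": 255,"xyz": [0,0,0],"dr": [0,0,0]}]'

```text
clock: 15.32
tool_pos: [0.5898, -0.0841, 0.1744]
tcp_rot: [168.8, 4.6, 30.6]
wrist_force: [-7.0, -1.7, 14.9]
opening: 0.0316
gripper_force: 35.0
```

```bash
python3 st.py
```

```text
t 15.3167 mouth rel 0.000805249934268899 F [-6.97660295 -1.67908113 14.86500135] axial 14.394732610638853 torqueZ 0.2584261003495404 [-0.97060644  1.64986752 -0.11161529] turned 59.03516743083507 J6 59.13575425028821
```

>>> jog_arm --rows '[{"jaw": 255,"xyz": [0,0,0],"dr": [0,0,0.04]},{"jaw": 255,"xyz": [0,0,0],"dr": [0,0,0.04]},{"jaw": 255,"xyz": [0,0,0],"dr": [0,0,0]}]'

```text
clock: 15.57
tool_pos: [0.5898, -0.084, 0.1743]
tcp_rot: [168.5, 3.9, 27.1]
wrist_force: [-6.5, -0.3, 13.7]
opening: 0.0312
gripper_force: 35.0
```

```bash
python3 st.py
```

```text
t 15.5667 mouth rel 0.000757599547348193 F [-6.50598381 -0.33383763 13.68406543] axial 13.503097084589422 torqueZ 0.3492398238493778 [-0.86774328  1.55613965  0.00397794] turned 62.62760660830504 J6 62.729201815020865
```

>>> jog_arm --rows '[{"jaw": 255,"xyz": [0,0,0],"dr": [0,0,-0.08]},{"jaw": 255,"xyz": [0,0,0],"dr": [0,0,-0.08]},{"jaw": 255,"xyz": [0,0,0],"dr": [0,0,0]}]'

```text
clock: 15.82
tool_pos: [0.5901, -0.0839, 0.1743]
tcp_rot: [169.1, 5.3, 34.4]
wrist_force: [-4.1, 0.8, 13.1]
opening: 0.0317
gripper_force: 35.0
```

```bash
python3 st.py
```

```text
t 15.8167 mouth rel 0.000765255207069266 F [-4.14348393  0.79523038 13.12122356] axial 13.117214010149874 torqueZ 0.11184858670479329 [-0.65172849  1.22907448 -0.16352339] turned 55.148521277402565 J6 55.22510407644193
```

>>> jog_arm --rows '[{"jaw": 255,"xyz": [0,0,0],"dr": [0,0,-0.09]},{"jaw": 255,"xyz": [0,0,0],"dr": [0,0,-0.09]},{"jaw": 255,"xyz": [0,0,0],"dr": [0,0,-0.09]},{"jaw": 255,"xyz": [0,0,0],"dr": [0,0,0]}]'

```text
clock: 16.15
tool_pos: [0.5906, -0.0837, 0.1743]
tcp_rot: [170.4, 7.4, 46.5]
wrist_force: [-2.7, -0.0, 11.1]
opening: 0.0315
gripper_force: 35.0
```

```bash
python3 st.py
```

```text
t 16.15 mouth rel 0.0007914783064371661 F [-2.68049852e+00 -5.81062447e-04  1.11176065e+01] axial 10.951504588305294 torqueZ 0.05742065585598338 [-0.19267425  0.55041886 -0.06282429] turned 42.97926180374511 J6 43.04561681599439
```

>>> jog_arm --rows '[{"jaw": 255,"xyz": [0,0,0],"dr": [0,0,-0.09]},{"jaw": 255,"xyz": [0,0,0],"dr": [0,0,-0.09]},{"jaw": 255,"xyz": [0,0,0],"dr": [0,0,0]}]'

```text
clock: 16.4
tool_pos: [0.5905, -0.0836, 0.1743]
tcp_rot: [171.6, 8.6, 54.6]
wrist_force: [-2.9, 1.0, 9.9]
opening: 0.0318
gripper_force: 35.0
```

```bash
python3 st.py
```

```text
t 16.4 mouth rel 0.0007688019537765799 F [-2.92563275  1.02812688  9.90207244] axial 9.98139843766943 torqueZ 0.07752422080282365 [-0.20370935  0.66055902 -0.06578179] turned 34.87956697765887 J6 34.94703126357054
```

>>> jog_arm --rows '[{"jaw": 255,"xyz": [0,0,0],"dr": [0,0,-0.09]},{"jaw": 255,"xyz": [0,0,0],"dr": [0,0,-0.09]},{"jaw": 255,"xyz": [0,0,0],"dr": [0,0,0]}]'

```text
clock: 16.65
tool_pos: [0.5903, -0.0835, 0.1742]
tcp_rot: [172.9, 9.7, 62.7]
wrist_force: [-3.0, 0.7, 12.3]
opening: 0.0313
gripper_force: 35.0
```

```bash
python3 st.py
```

```text
t 16.65 mouth rel 0.0007582766030040149 F [-2.9713816   0.65637035 12.33479814] axial 12.285726294695126 torqueZ -0.07319258087699491 [ 0.03368292  0.7780609  -0.2376333 ] turned 26.80481607906202 J6 26.861282505020046
```

>>> jog_arm --rows '[{"jaw": 255,"xyz": [0,0,0],"dr": [0,0,-0.09]},{"jaw": 255,"xyz": [0,0,0],"dr": [0,0,-0.09]},{"jaw": 255,"xyz": [0,0,0],"dr": [0,0,0]}]'

```text
clock: 16.9
tool_pos: [0.5904, -0.083, 0.1741]
tcp_rot: [174.3, 10.6, 70.8]
wrist_force: [-2.5, 4.9, 10.3]
opening: 0.0319
gripper_force: 35.0
```

```bash
python3 st.py
```

```text
t 16.9 mouth rel 0.0007149431857372262 F [-2.45433384  4.9062276  10.31109114] axial 11.16650885428331 torqueZ -0.2934691884728847 [ 0.89248737  0.54414162 -0.38837786] turned 18.750190268802502 J6 18.776455831640703
```

>>> jog_arm --rows '[{"jaw": 255,"xyz": [0,0,0],"dr": [0,0,0.1]},{"jaw": 255,"xyz": [0,0,0],"dr": [0,0,0.1]},{"jaw": 255,"xyz": [0,0,0],"dr": [0,0,0.1]},{"jaw": 255,"xyz": [0,0,0],"dr": [0,0,0.1]},{"jaw": 255,"xyz": [0,0,0],"dr": [0,0,0]},{"jaw": 120,"xyz": [0,0,0],"dr": [0,0,0]},{"jaw": 60,"xyz": [0,0,0],"dr": [0,0,0]},{"jaw": 60,"xyz": [0,0,0],"dr": [0,0,0]},{"jaw": 60,"xyz": [0,0,0],"dr": [0,0,0]},{"jaw": 60,"xyz": [0,0,0],"dr": [0,0,0]},{"jaw": 60,"xyz": [0,0,0],"dr": [0,0,0]},{"jaw": 60,"xyz": [0,0,0],"dr": [0,0,0]},{"jaw": 60,"xyz": [0,0,-0.08],"dr": [0,0,0]},{"jaw": 60,"xyz": [0,0,-0.15],"dr": [0,0,0]},{"jaw": 60,"xyz": [0,0,-0.15],"dr": [0,0,0]},{"jaw": 60,"xyz": [0,0,-0.15],"dr": [0,0,0]},{"jaw": 60,"xyz": [0,0,-0.15],"dr": [0,0,0]},{"jaw": 60,"xyz": [0,0,0],"dr": [0,0,0]}]'

```text
clock: 18.4
tool_pos: [0.5872, -0.0623, 0.2766]
tcp_rot: [171.2, 8.3, 52.5]
wrist_force: [0.7, -1.4, 0.6]
opening: 0.0724
gripper_force: 0.0
```

>>> jog_arm --rows '[{"jaw": 60,"xyz": [-0.1,-0.2,-0.05],"dr": [0,0,0]},{"jaw": 60,"xyz": [-0.1,-0.2,-0.05],"dr": [0,0,0]},{"jaw": 60,"xyz": [-0.1,-0.2,-0.05],"dr": [0,0,0]},{"jaw": 60,"xyz": [-0.1,-0.2,-0.05],"dr": [0,0,0]},{"jaw": 60,"xyz": [-0.1,-0.2,-0.05],"dr": [0,0,0]},{"jaw": 60,"xyz": [-0.1,-0.2,-0.05],"dr": [0,0,0]},{"jaw": 60,"xyz": [0,0,0],"dr": [0,0,0]}]'

```text
clock: 18.98
tool_pos: [0.3823, -0.0181, 0.3037]
tcp_rot: [171.5, 8.5, 52.6]
wrist_force: [1.2, -0.4, 0.8]
opening: 0.0727
gripper_force: 0.0
```

```bash
python3 look.py pics/p6.png; python3 - <<'E'
from look import *
for z in(.09,.18): print(proj("side",seat+[0,0,.0012]+z*Z),proj("top",seat+z*Z))
E
```

```text
axis err deg 0.08481802315632046 J [ -4.9   2.7 115.1 -13.5  60.2  38.5]
pos [ 0.3823 -0.0181  0.3037] [171.54   8.5   52.57] t 18.9833 F [ 1.2 -0.4  0.8] open 0.0727 
 shift [0.618 1.229 0.445] turn [0. 0. 0.]
side leg_mid [([358.2, 238.1], 0.83)]
side stub_top []
side leg_hole [([355.8, 272.4], 0.83)]
side mouth pred [235.43146399 259.01884773] stub pred [363.69740157 258.79030183]
origin 297 168
top leg_mid [([364.2, 179.6], 0.9), ([130.7, 197.2], 0.56)]
top stub_top [([365.7, 185.3], 0.64)]
top leg_hole [([360.0, 192.2], 0.69)]
top mouth pred [345.50834062 299.86652315] stub pred [365.05265574 184.86991575]
origin 299 109
[362.22507522 240.33878923] [364.75063292 182.19859006]
[357.77284981 188.88157332] [363.83468518 174.0972329 ]
```

View pics/p6.png

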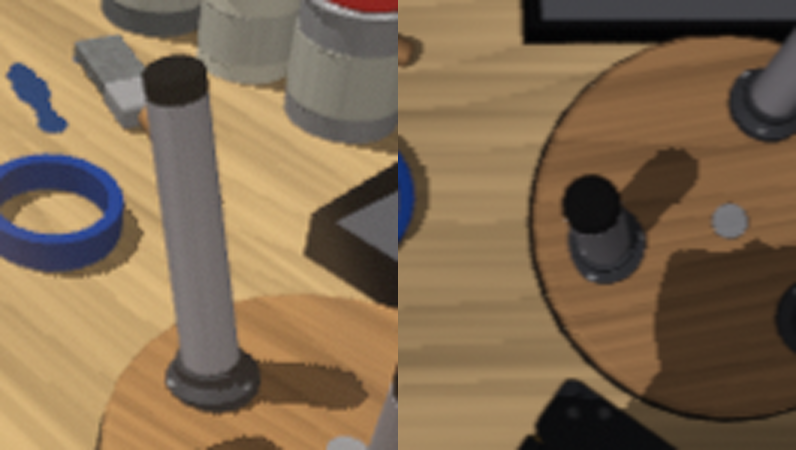

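```bash
python3 -c "
from bench import r
print(r.sign_off())"
```

```text
the job is handed in; nothing more can be done
None
```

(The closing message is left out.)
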